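# Latch up a test fixture's drop guard and fetch the finished module

## Task

Lift the clear drop guard of the rotary test fixture by the ball on its slotted bar, and hook the bar's slot over the pin so that the guard stays up by itself. Then turn the turntable by its pegs until the nest with the finished module stands at the index pointer on the robot's side, lift the module out, and set it down gently, flat on its base, in the grey tray, leaving the guard hooked up and the nest at the pointer. Do not disturb the bench meter, spare board or jar.

Things in the scene. Friction and masses are not known exactly. Their poses are not given: they have to be found in the camera images.
- fixture: Rotary test fixture fixed to the bench: base plate 330 x 345 x 12 mm, two 20 mm square uprights 242 mm tall at x +28, y +-158 mm. Origin: turntable's axis at bench height; +x away from the robot, +y left. Index pointer: small dark blade at x -138, y 0, top 28 mm high. A grey contact block 92 mm tall stands at x +120 to +175.
- guard (a joint): Lift of the drop guard, m: 0 closed, 0.11 top stop, about 0.075 hooked. Clear plate 290 wide, 90 high, 5 mm thick at fixture x = +28 mm; lower edge 40 mm above the bench when closed. About 0.4 kg, slides only vertically, falls shut if let go unhooked. Down, it stops the module and the turntable's pegs from passing beneath; hooked up, they pass.
- bar: The guard's slotted bar: flat steel 14 mm wide, 6 thick, 160 long, on the robot's side of the guard. Origin: its pivot on the guard, at fixture x +14, y -25 mm, 55 mm above the bench when closed, rising with the guard. Its z runs up the bar. Swings in the fixture's y-z plane, -0.3 to +0.7 rad from upright (positive: top to fixture +y); light friction, stays as left.
- ball (a point): Centre of the black ball, 28 mm diameter, at the bar's top: 165 mm from the pivot, about 220 mm above the bench with the guard closed. The grip for lifting. It swivels freely on the bar (about the fixture's x), so the bar can swing while the ball is held.
- slot (a point): Point in the bar's slot where the pin's axis lies when hooked: bar frame z +80, y +17 mm. The slot is 18 mm wide, open below; its outer lip reaches 7 mm below this point and 33 mm from the bar's centre line. To hook: lift to about 0.095 with the bar upright (the hook passes the pin on its -y side), lean the bar about 0.35 rad to +y till the slot is over the pin, lower.
- pin (a point): Middle of the fixed level steel pin, 10 mm diameter, 17 long, along fixture x, at x +14, y +18.4 mm, 199 mm above the bench. It sticks out of the far side of a grey bracket arm (fixture x -7 to +3, y +9 to the +y upright, 190 to 208 mm above the bench).
- turntable: Aluminium disc, 260 mm diameter, top 30 mm above the bench; turns either way without end, stops when no longer pushed (1 N at the rim). Origin: on the axis, 16 mm above the bench. Its +x points to the nest holding the module; an empty nest lies opposite. Four upright pegs, 12 mm diameter, 115 mm from the axis at 45, 135, 225, 315 degrees from +x; tops 75 mm above the bench.
- nest (a point): Centre of the nest that holds the module, on the disc's top, 80 mm from the axis; it starts beyond the guard. Nest: low black rim 4 mm high around 54 x 44 mm (long side radial), open in the middle of the long sides.
- mark (a point): Point on the robot's side, in line with the index pointer, where the nest's centre must come: fixture x -80, y 0, 30 mm above the bench.
- module_mid (a point): Centre (half-way up) of the finished module: steel can 42 x 34 x 32 mm on a green board 50 x 40 x 4 mm, 36 mm high in all, about 110 g, loose in the nest. Its x is the long side (radial in the nest), z up; grip it across the 34 mm sides.
- module: The same module; origin: centre of its underside, axes as point module_mid.
- tray: Open grey plastic tray 160 x 120 mm outside (long side along its x), 22 mm high, walls and floor 4 mm, loose, 0.5 kg, on the bench left or right of the fixture. Origin: centre of its underside.
- meter: Bystander: white bench meter 100 x 130 x 74 mm, on the other side of the fixture from the tray. Origin: centre of its underside.
- spare_board: Bystander: green circuit board 70 x 55 mm, parts up to 16 mm high, lying beyond the tray or the meter. Origin: centre of its underside.
- jar: Bystander: small clear jar with a black cap, 50 mm diameter, 60 mm tall, beyond the tray or the meter. Origin: centre of its underside.
Mind the look-alikes: they are no part of the job. Of the things like the tray, leave any that is green or turquoise; of the rest the larger one is meant.

How it is judged:
By the outcome, as a careful person would: the job done as asked, in the order asked, and still so for the second after the job is handed in, with the robot touching nothing.
It also fails if it takes over 72 s, if anything falls off the work surface, if the arm or the gripper's body presses on something with over 40 N, if the wrist force passes 120 N, or if a joint passes its speed limit or range.

## Robot

A 7-joint arm with a two-finger parallel gripper is mounted at the origin on the work surface. World frame = base frame: x ahead of the robot, y to its left, z up, the work surface at z = 0. Lengths are in m, angles in rad, forces in N, time in s.
With the tool pointing down it reaches from about 0.4 to 0.875 m from the base axis. Payload 19.3 kg.
Tool frame: the origin (TCP) lies between the finger pads; the fingertips stand 17 mm ahead of it and the grasp point (between the pads) lies 2 mm behind it; z points along the fingers, x is the direction in which the jaws open and shut, and the axes are right-handed (so a half turn about z gives the same grasp; the last joint's range is limited). The gripper opens to 85 mm and grips with 20 to 120 N. Pads are 22 mm wide; open, the fingers measure 114 mm over their backs; the gripper's body (76 mm by 85 mm) begins 54 mm behind the grasp point. The pads swing forward as they close: fully open they stand 13 mm farther back than shut.
Start: joints at [1.21, 0.521, -0.036, 1.599, 0.021, 1.021, -0.113], TCP at [0.179, -0.599, 0.248] pointing down, gripper open.
Joint ranges: [-2.91, 2.91], [-0.3, 2.13], [-1.5, 1.42], [0.17, 2.43], [-1.26, 4.41], [0.16, 1.93], [-2.52, 2.52]. Speed limits (rad/s): [1.89, 1.89, 2.39, 2.39, 3.01, 3.01, 3.01].

## Interface

Orientations are given as [roll, pitch, yaw] about the fixed x, y, z axes, in that order (R = Rz(yaw) Ry(pitch) Rx(roll)).
In Python, from workcell import bot gives the robot as it stands. The module is installed in compiled form; this text tells all that it offers.
- The arm moves only by the tool arm_command, never from a script. Its argument "targets" is a list of rows, each a list of 6 numbers: the shift along the tool's x, y, z in mm, then the turn, a rotation vector about the tool's x, y, z in degrees. In form: [[x, y, z, wx, wy, wz], ...]. A call has 1 to 8 rows; each row shifts and turns the pose as measured when the row begins, along the tool's axes as they then stand; what a row does not reach is not made up. A row lasts 1/10 s, in which the tool goes at most 50 mm and 8.59 degrees, less where a joint would pass 70% of its speed; a pose out of reach is approached as far as the arm can. A call is refused whole if a number of a shift passes 50 or a number of a turn 8.59, either way. A call with a gripper value outside its range is refused whole. "grip" is the opening in per cent of the stroke, from 0 (shut) to 100 (fully open), set as the call begins (left out, the last holds). The fingers move at their own pace and stop on an object; "grip_force" is the grip in N (left out, the last holds). Time passes only in rows, so rows that do not move let the fingers close. It gives the time, the measured TCP pose, the force and the opening at its end, in the units of the state.
- bot.observe(): the state, without advancing time (a new reading comes with each control period).
- bot.grab_frame(name): name is "scene" or "top" or "wrist"; returns a dict with "color" (384x512x3 uint8, red, green, blue), "depth" (384x512 float32, m along the optical axis (not along the pixel's ray), 0 where there is no reading), "fov_y" (degrees; the focal length in pixels is half the picture's height over the tangent of half this angle, whatever the lens; pixels are square), "cx", "cy" (the principal point, pixels), "D" ([k1, k2, p1, p2, k3] as OpenCV has them; the pictures are not rectified), "R" (3x3) and "t" (3): a world point X has camera coordinates R X + t; the wrist camera has in their place "hand_eye" (4x4, takes a point from camera to tool coordinates, whose origin is the TCP and whose axes are the tool frame's). Camera axes: x right, y down, z forward; pixel columns grow to the right and rows downward; lengths in m; the calibration is good to about 2 mm. A picture is of the moment at which its call begins: read the wrist's pose just before it.
- bot.job_done(): hands the job in, once; it reports no verdict.
The state is a dict: "clock": time; "qpos": joint angles; "qd": joint speeds; "joint_efforts": joint torques, N m; "position": TCP position; "tool_rot": TCP orientation; "force": force on the tool from outside, world axes, zero at the start; "moment": the same for the moment, N m; "grip_width": finger opening in m.
Only numpy, scipy, OpenCV 4.12 (cv2) and the standard library are available. Lean on these libraries where they do the work, as an engineer would, in place of code of your own. Each camera call takes 0.05 s, during which the arm holds its last target. There are 200 camera calls.

## Working session

There is one attempt and no reset: what is moved stays moved. The work goes in short steps, Python scripts to look and compute and a tool call to move; the robot and the scene stay as the last step left them, time stands still between calls to the robot, and variables do not carry over. Pictures are saved under pics/ and viewed, about 8 in all and at most 12, crops included, and the job is handed in when it is done.

Besides the shell and the picture viewer there is one more tool, called after "Request:" as name(argument=value, ...), one argument or row to a line, values as JSON. arm_command: Moves the arm, as the interface text tells. Its arguments: {"type":"object","properties":{"targets":{"type":"array"},"grip":{"type":"number"},"grip_force":{"type":"number"}},"required":["targets"]}

```bash
mkdir -p pics; ls; cat > h.py <<'E'
import numpy as np,cv2
from workcell import bot
from scipy.spatial.transform import Rotation as Ro
def K(f):
    h=f["color"].shape[0]; F=h/2/np.tan(np.radians(f["fov_y"]/2))
    return np.array([[F,0,f["cx"]],[0,F,f["cy"]],[0,0,1]])
def get(name):
    s=bot.observe(); f=bot.grab_frame(name)
    if "R" not in f:
        T=np.eye(4);T[:3,:3]=rot(s);T[:3,3]=s["position"]
        W=T@np.array(f["hand_eye"]); f["R"]=W[:3,:3].T; f["t"]=-W[:3,:3].T@W[:3,3]
    f["R"]=np.array(f["R"]);f["t"]=np.array(f["t"]).ravel()
    return f
def rot(s):
    r=np.array(s["tool_rot"]);return r if r.shape==(3,3) else Ro.from_euler("xyz",r).as_matrix()
def rays(f,uv):
    n=cv2.undistortPoints(np.array(uv,float).reshape(-1,1,2),K(f),np.array(f["D"],float)).reshape(-1,2)
    d=np.c_[n,np.ones(len(n))]; return -f["R"].T@f["t"], d@f["R"]
def onz(f,uv,z):
    c,d=rays(f,uv); return c+d*((z-c[2])/d[:,2])[:,None]
def proj(f,X):
    return cv2.projectPoints(np.array(X,float).reshape(-1,3),cv2.Rodrigues(f["R"])[0],f["t"],K(f),np.array(f["D"],float))[0].reshape(-1,2)
def cloud(f):
    d=f["depth"];v,u=np.mgrid[:d.shape[0],:d.shape[1]]
    c,r=rays(f,np.c_[u.ravel(),v.ravel()]); P=c+r*d.ravel()[:,None]; P[d.ravel()==0]=np.nan
    return P.reshape(*d.shape,3)
def tri(obs):
    A=np.zeros((3,3));b=np.zeros(3)
    for f,uv in obs:
        c,d=rays(f,[uv]);d=d[0]/np.linalg.norm(d[0]);M=np.eye(3)-np.outer(d,d);A+=M;b+=M@c
    return np.linalg.solve(A,b)
def save(f,n,s=None,crop=None):
    im=f["color"][:,:,::-1]
    if crop: im=im[crop[1]:crop[3],crop[0]:crop[2]]
    if s: im=cv2.resize(im,None,fx=s,fy=s,interpolation=cv2.INTER_CUBIC)
    cv2.imwrite("pics/"+n,im)
E
python3 - <<'E'
from h import *
import pickle
s=bot.observe();print(s)
a=get("scene");b=get("top");pickle.dump((a,b),open("f0.pkl","wb"))
for f in(a,b):print(-f["R"].T@f["t"],f["fov_y"],f["D"])
im=np.hstack([cv2.resize(x["color"][:,:,::-1],(400,300)) for x in(a,b)])
save(a,"scene0.png",1.5);save(b,"top0.png",1.5)
E
```

```text
pics
{'clock': 0.0, 'qpos': array([ 1.20980746,  0.5220196 , -0.03633236,  1.59998996,  0.0211826 ,
        1.02109834, -0.11277746]), 'qd': array([-1.85793268e-03,  3.41319052e-04, -1.34663297e-03,  9.07290653e-04,
        8.33061532e-04, -2.56244724e-05,  1.36516427e-03]), 'joint_efforts': array([-3.83016828e-03, -9.27111053e+01,  1.97842620e+00, -3.69944143e+01,
        1.76056096e-02,  8.12931452e-03, -2.45136357e-05]), 'position': array([ 0.1790765 , -0.59846994,  0.24772864]), 'tool_rot': array([ 3.14152950e+00,  1.12923983e-03, -1.28000005e+00]), 'force': array([ 0.45128491, -0.87677032, -1.55461686]), 'moment': array([ 0.01744405, -0.00205528, -0.05824795]), 'grip_width': 0.08543077136209992}
[1.01695045 0.67319913 1.00123744] 46.938803754307855 [-0.00992777  0.          0.          0.          0.        ]
[ 0.41197854 -0.08961827  1.20699429] 52.67138118984739 [-0.10970628  0.          0.          0.          0.        ]
```

View pics/scene0.png

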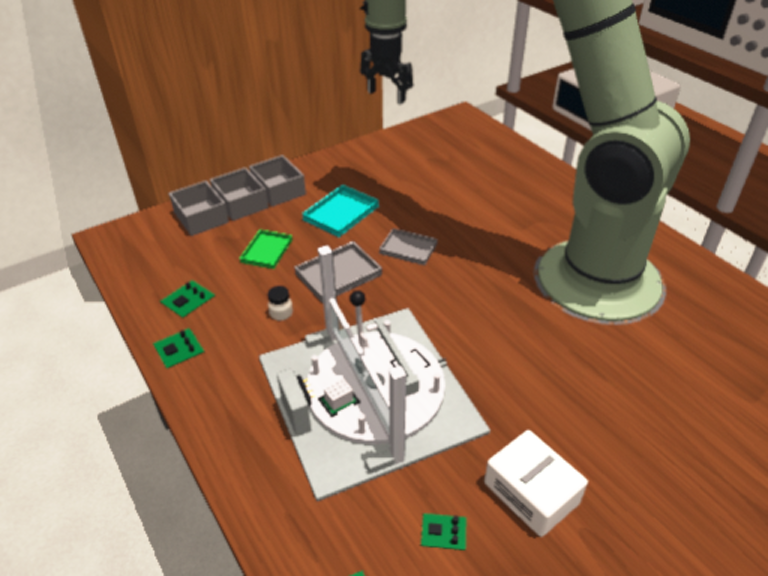

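View pics/top0.png

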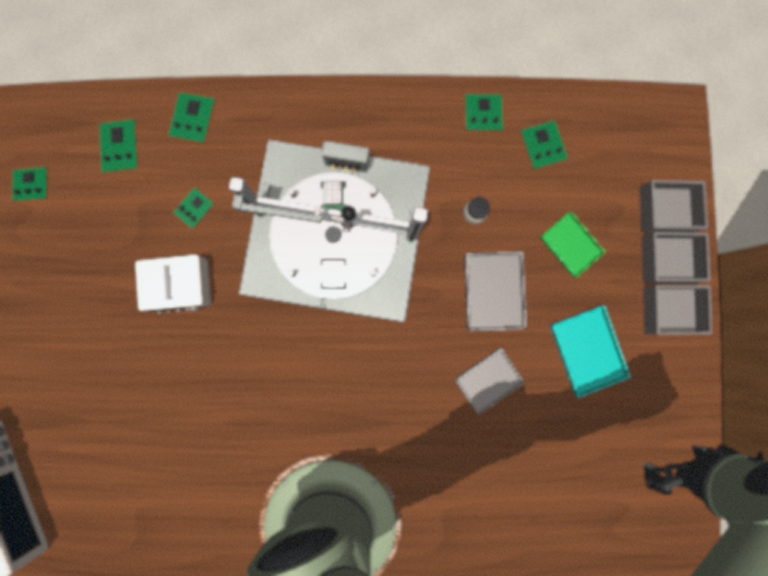

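The scene view shows the fixture with its guard down, and the ball at about (358,298). The larger grey tray is at about (338,270) and the module is beyond the guard at (338,397). The top view shows the disc centre near (333,235), the ball at (348,213), the tray at (496,291), the meter at (172,283) and the jar at (477,209).

```bash
python3 - <<'E'
from h import *
import pickle
a,b=pickle.load(open("f0.pkl","rb"))
# plate corners (hand-picked, top view)
c=onz(b,np.array([(267,140),(429,166),(405,321),(240,293)])/1.5,0.012);print("corners",c.round(4).tolist())
print("sides",[np.linalg.norm(c[i]-c[i-1]).round(4) for i in range(4)])
m=c.mean(0);e=(c[0]+c[1]-c[2]-c[3]);yawA=np.arctan2(e[1],e[0]);e2=(c[0]+c[3]-c[1]-c[2]);yawB=np.arctan2(e2[1],e2[0])-np.pi/2
print("mid",m.round(4),"yaw",yawA,yawB)
ball=tri([(a,(358/1.5,298/1.5)),(b,(348/1.5,213/1.5))]);print("ball",ball.round(4))
P=cloud(b)
g=b["color"].astype(int);z=P[...,2]
dm=((abs(z-.03)<.006)&(g.min(2)>185)&(np.hypot(P[...,0]-m[0],P[...,1]-m[1])<.16)).astype(np.uint8)
cs,_=cv2.findContours(dm,cv2.RETR_EXTERNAL,cv2.CHAIN_APPROX_NONE);k=max(cs,key=cv2.contourArea);print("disc px",len(k),cv2.contourArea(k))
W=onz(b,cv2.convexHull(k).reshape(-1,2),.03)[:,:2]
(cc,r)=cv2.minEnclosingCircle(W.astype(np.float32));print("disc",cc,r)
h=np.array([W[:,0]*2,W[:,1]*2,np.ones(len(W))]).T;s=np.linalg.lstsq(h,(W**2).sum(1),rcond=None)[0];print("fit",s[:2],np.sqrt(s[2]+s[0]**2+s[1]**2))
for n,uv in(("upL",(237,184)),("upR",(421,214))):print(n,onz(b,[np.array(uv)/1.5],.242).round(4))
t=onz(b,np.array([(466,254),(523,251),(526,328),(468,330)])/1.5,.022);print("tray",t.round(4).tolist(),t.mean(0).round(4),[np.linalg.norm(t[i]-t[i-1]).round(3) for i in range(4)])
print("meter",onz(b,[np.array((172,283))/1.5],.074).round(3),"jar",onz(b,[np.array((480,209))/1.5],.06).round(3))
E
```

```text
corners [[0.8034, 0.1305, 0.012], [0.7468, -0.2106, 0.012], [0.4221, -0.158, 0.012], [0.4805, 0.1819, 0.012]]
sides [np.float64(0.327), np.float64(0.3458), np.float64(0.329), np.float64(0.3448)]
mid [ 0.6132 -0.014   0.012 ] yaw -0.1591359446017903 -0.16734054659206032
ball [ 0.6039 -0.0482  0.2209]
disc px 248 3154.0
disc (0.5968723297119141, -0.010408421978354454) 0.12931391596794128
fit [ 0.587623   -0.00904305] 0.12077549354936486
upL [[0.6519 0.1378 0.242 ]]
upR [[ 0.5996 -0.1729  0.242 ]]
tray [[0.5593, -0.2841, 0.022], [0.5657, -0.4035, 0.022], [0.4063, -0.4068, 0.022], [0.403, -0.2863, 0.022]] [ 0.4836 -0.3452  0.022 ] [np.float64(0.156), np.float64(0.12), np.float64(0.159), np.float64(0.121)]
meter [[0.497 0.303 0.074]] jar [[ 0.646 -0.308  0.06 ]]
```

Request:
arm_command(
  targets=[
    [-26,-36,-12,0,0,-8],
    [-21,-40,-12,0,0,-8],
    [-15,-42,-12,0,0,-8],
    [-9,-44,-12,0,0,-8],
    [-3,-45,-12,0,0,-8],
    [4,-45,-12,0,0,-8],
    [10,-44,-12,0,0,-8],
    [16,-42,-8,0,0,-8],
  ],
  grip=70,
)

```text
clock: 0.9
position: [0.3979, -0.3044, 0.3394]
tool_rot: [-3.139, 0.007, -0.131]
force: [1.8, -0.8, 0.1]
grip_width: 0.06
```

```bash
cat >> h.py <<'E'
YAW=-0.165; AX=np.array([0.5975,-0.012])
def f2w(x,y,z=0,ax=None):
    c,s=np.cos(YAW),np.sin(YAW);A=AX if ax is None else ax
    return np.array([A[0]+c*x-s*y,A[1]+s*x+c*y,z])
def w2f(p):
    c,s=np.cos(YAW),np.sin(YAW);d=np.array(p)[:2]-AX
    return np.array([c*d[0]+s*d[1],-s*d[0]+c*d[1],p[2]])
def togo(X,yaw=None):
    s=bot.observe();R=rot(s);d=R.T@(np.array(X)-s["position"])*1000
    y=np.arctan2(R[1,0],R[0,0])
    print("t",round(s["clock"],2),"pos",np.round(s["position"],4),"rpy",np.round(s["tool_rot"],3),"F",np.round(s["force"],1),"w",round(s["grip_width"],4))
    print("tool shift mm",d.round(1),"" if yaw is None else "tool-z turn deg %.1f"%-np.degrees((yaw-y+np.pi)%(2*np.pi)-np.pi))
E
python3 -c "
from h import *
togo([.604,-.048,.31],YAW)"
```

```text
t 0.9 pos [ 0.3979 -0.3044  0.3394] rpy [-3.139  0.007 -0.131] F [ 1.8 -0.8  0.1] w 0.06
tool shift mm [ 171. -281.   29.] tool-z turn deg 1.9
```

Request:
arm_command(
  targets=[
    [28,-47,3,0,0,2],
    [28,-47,3,0,0,0],
    [28,-47,3,0,0,0],
    [28,-47,3,0,0,0],
    [28,-47,3,0,0,0],
    [14,-24,3,0,0,0],
    [0,0,0,0,0,0],
  ],
)

```text
clock: 1.6
position: [0.5768, -0.082, 0.3222]
tool_rot: [-3.138, 0.006, -0.155]
force: [-0.7, -1.1, 0.9]
grip_width: 0.0597
```

```bash
python3 -c "
from h import *
togo([.604,-.048,.31],YAW)
f=get('wrist');import pickle;pickle.dump(f,open('w1.pkl','wb'));save(f,'w1.png',1.2)
print(f['hand_eye'],f['fov_y'],proj(f,[[.604,-.048,.221]]))
P=cloud(f);m=(P[...,2]>.19)&(P[...,2]<.245)&(np.hypot(P[...,0]-.604,P[...,1]+.048)<.05)&(f['color'].max(2)<80)
v,u=np.nonzero(m);print(len(u),u.mean(),v.mean(),np.median(P[m],0),P[m].min(0),P[m].max(0))
"
```

```text
t 1.6 pos [ 0.5768 -0.082   0.3222] rpy [-3.138  0.006 -0.155] F [-0.7 -1.1  0.9] w 0.0597
tool shift mm [ 21.7 -37.7  12.2] tool-z turn deg 0.6
[[ 9.99999891e-01  2.62127196e-05 -4.66835397e-04  2.35478569e-04]
 [ 1.15884442e-04  9.53381940e-01  3.01766240e-01 -7.84771582e-02]
 [ 4.52982550e-04 -3.01766261e-01  9.53381832e-01 -1.24635375e-01]
 [ 0.00000000e+00  0.00000000e+00  0.00000000e+00  1.00000000e+00]] 63.8505963016392 [[285.10099284 157.97042716]]
1080 286.43148148148146 155.3712962962963 [ 0.60452696 -0.04486079  0.22878977] [ 0.59173386 -0.05922032  0.19179529] [0.61888106 0.00149553 0.23352331]
```

Request:
arm_command(
  targets=[
    [12,-20,6,0,0,0],
    [12,-20,6,0,0,0],
    [0,0,0,0,0,0],
  ],
)

```text
clock: 1.95
position: [0.6056, -0.0498, 0.3097]
tool_rot: [-3.141, 0.007, -0.159]
force: [-0.3, -0.5, -0.9]
grip_width: 0.0597
```

```bash
python3 -c "
from h import *
togo([.605,-.0465,.219],YAW)
f=get('wrist');save(f,'w2.png',1.2)
print(proj(f,[[.605,-.0465,.221]]))
"
```

```text
t 1.95 pos [ 0.6056 -0.0498  0.3097] rpy [-3.141  0.007 -0.159] F [-0.3 -0.5 -0.9] w 0.0597
tool shift mm [-0.5 -3.2 90.7] tool-z turn deg 0.3
[[254.38006648 207.3927621 ]]
```

View pics/w2.png

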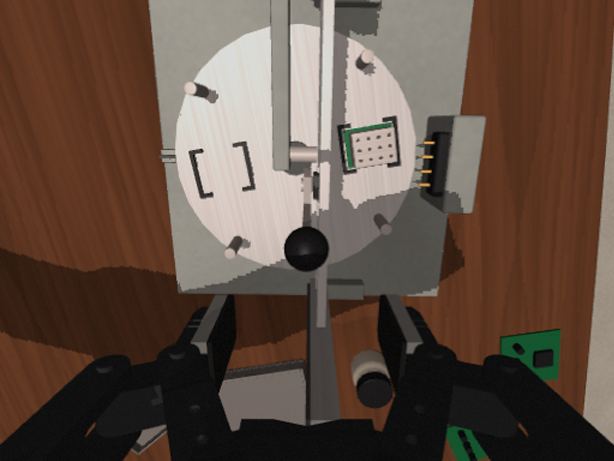

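The ball is at (306,248) in the enlarged picture, within a pixel of where I predicted it. The module's nest is at about (369,145), a little to +y of straight beyond the axis. The pegs are at (195,90), (366,60), (383,224) and (235,245).

Request:
arm_command(
  targets=[
    [0,-3,32,0,0,0],
    [0,0,30,0,0,0],
    [0,0,25,0,0,0],
    [0,0,8,0,0,0],
    [0,0,0,0,0,0],
  ],
)

```text
clock: 2.5
position: [0.6029, -0.0559, 0.2144]
tool_rot: [3.138, 0.004, -0.168]
force: [0.0, -0.7, 0.5]
grip_width: 0.0598
```

```bash
python3 -c "
from h import *
togo([.605,-.0465,.219],YAW)"
```

```text
t 2.5 pos [ 0.6029 -0.0559  0.2144] rpy [ 3.138  0.004 -0.168] F [ 0.  -0.7  0.5] w 0.0598
tool shift mm [ 0.4 -9.6 -4.6] tool-z turn deg -0.2
```

Request:
arm_command(
  targets=[
    [0,-10,-3,0,0,0],
    [0,0,0,0,0,0],
  ],
)

```text
clock: 2.7
position: [0.6052, -0.0463, 0.2199]
tool_rot: [3.138, 0.002, -0.17]
force: [-0.5, 0.0, 1.5]
grip_width: 0.0599
```

```bash
python3 -c "
from h import *
togo([.605,-.0465,.219],YAW)"
```

```text
t 2.7 pos [ 0.6052 -0.0463  0.2199] rpy [ 3.138e+00  2.000e-03 -1.700e-01] F [-0.5  0.   1.5] w 0.0599
tool shift mm [-0.2  0.3  0.9] tool-z turn deg -0.3
```

Request:
arm_command(
  targets=[
    [0,0,1,0,0,0],
    [0,0,0,0,0,0],
    [0,0,0,0,0,0],
    [0,0,0,0,0,0],
    [0,0,0,0,0,0],
  ],
  grip=0,
  grip_force=50,
)

```text
clock: 3.2
position: [0.6054, -0.046, 0.2214]
tool_rot: [3.138, 0.0, -0.169]
force: [1.4, 1.0, -2.7]
grip_width: 0.0255
```

Request:
arm_command(
  targets=[
    [0,0,-12,0,0,0],
    [0,0,-15,0,0,0],
    [0,0,-15,0,0,0],
    [0,0,0,0,0,0],
  ],
)

```text
clock: 3.6
position: [0.6055, -0.0459, 0.2668]
tool_rot: [3.138, 0.0, -0.169]
force: [-1.8, 1.0, -3.6]
grip_width: 0.025
```

```bash
python3 -c "
from h import *
togo([.605,-.0465,.315],YAW)"
```

```text
t 3.6 pos [ 0.6055 -0.0459  0.2668] rpy [ 3.138  0.    -0.169] F [-1.8  1.  -3.6] w 0.025
tool shift mm [ -0.4   0.9 -48.2] tool-z turn deg -0.2
```

Request:
arm_command(
  targets=[
    [0,0,-16,0,0,0],
    [0,0,-16,0,0,0],
    [0,0,-16,0,0,0],
    [0,0,0,0,0,0],
  ],
)

```text
clock: 4.0
position: [0.6054, -0.0458, 0.3168]
tool_rot: [3.138, -0.0, -0.169]
force: [-1.1, 0.3, -4.2]
grip_width: 0.0254
```

```bash
python3 -c "
from h import *
togo([.605,-.0465,.3165],YAW)
a=get('scene');save(a,'s1.png',3,(150,110,400,310))
s=bot.observe();p=s['position']
print((proj(a,[p,f2w(.014,.0184,.199),f2w(-.002,.0184,.199)])-[150,110])*3)"
```

```text
t 4.0 pos [ 0.6054 -0.0458  0.3168] rpy [ 3.138 -0.    -0.169] F [-1.1  0.3 -4.2] w 0.0254
tool shift mm [-0.2  0.7  0.3] tool-z turn deg -0.2
[[259.5905389  182.67484046]
 [286.85655302 324.47205214]
 [304.25877632 318.8153234 ]]
```

View pics/s1.png

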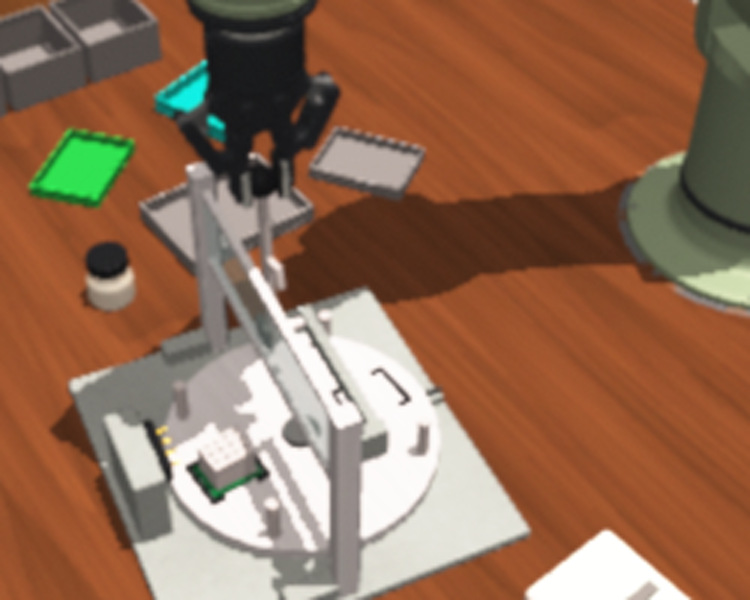

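The guard is up with the ball in the jaws at (258,180), and the hook shows at (275,270). Next I lean the bar.

Request:
arm_command(
  targets=[
    [0,-15,-3,0,0,0],
    [0,-16,2,0,0,0],
    [0,-16,3,0,0,0],
    [0,-16,4,0,0,0],
    [0,0,0,0,0,0],
  ],
)

```text
clock: 4.55
position: [0.6167, 0.0222, 0.3055]
tool_rot: [3.137, 0.001, -0.168]
force: [4.7, -1.7, -4.5]
grip_width: 0.0253
```

```bash
python3 -c "
from h import *
togo(f2w(.0135,.0316,.3095),YAW)
a=get('scene');save(a,'s2.png',4,(170,130,310,260))
b=get('top');import pickle;pickle.dump((a,b),open('f2.pkl','wb'))
print((proj(a,[f2w(.014,.0184,.199),f2w(.022,.0184,.199),f2w(.014,.0316,.308)])-[170,130])*4)"
```

```text
t 4.55 pos [0.6167 0.0222 0.3055] rpy [ 3.137e+00  1.000e-03 -1.680e-01] F [ 4.7 -1.7 -4.5] w 0.0253
tool shift mm [ 0.2  5.3 -4. ] tool-z turn deg -0.2
[[302.47540403 352.62940286]
 [290.79961213 356.42458915]
 [306.57661535 237.27437405]]
```

View pics/s2.png

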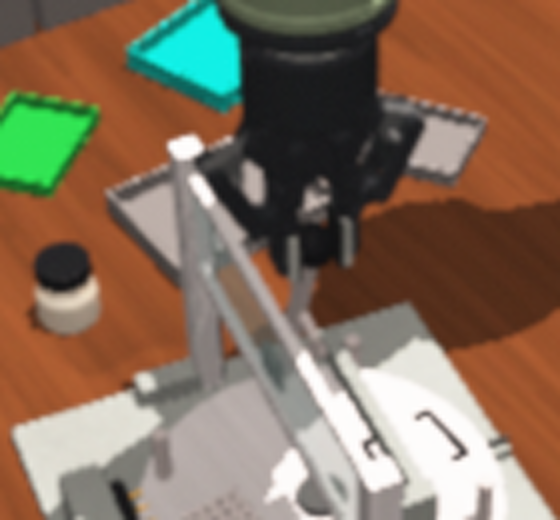

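Request:
arm_command(
  targets=[
    [0,5,-3,0,0,0],
    [0,0,0,0,0,0],
  ],
)

```text
clock: 4.85
position: [0.6159, 0.017, 0.3077]
tool_rot: [3.136, 0.002, -0.168]
force: [3.8, -1.5, -4.2]
grip_width: 0.0255
```

```bash
python3 -c "
from h import *
togo(f2w(.0135,.0316,.3085),YAW)"
```

```text
t 4.85 pos [0.6159 0.017  0.3077] rpy [ 3.136e+00  2.000e-03 -1.680e-01] F [ 3.8 -1.5 -4.2] w 0.0255
tool shift mm [ 0.1  0.1 -0.8] tool-z turn deg -0.2
```

Request:
arm_command(
  targets=[
    [0,0,6,0,0,0],
    [0,0,6,0,0,0],
    [0,0,5,0,0,0],
    [0,0,0,0,0,0],
  ],
)

```text
clock: 5.25
position: [0.616, 0.0179, 0.2881]
tool_rot: [3.136, 0.002, -0.168]
force: [4.3, -3.3, -6.5]
grip_width: 0.0255
```

```bash
python3 -c "
from h import *
togo(f2w(.0135,.0316,.2865),YAW);print(w2f(bot.observe()['position']))"
```

```text
t 5.25 pos [0.616  0.0179 0.2881] rpy [ 3.136e+00  2.000e-03 -1.680e-01] F [ 4.3 -3.3 -6.5] w 0.0255
tool shift mm [0.2 0.9 1.6] tool-z turn deg -0.2
[0.0133335  0.03250299 0.28806346]
```

Request:
arm_command(
  targets=[
    [0,0,2,0,0,0],
    [0,0,0,0,0,0],
  ],
)

```text
clock: 5.45
position: [0.6163, 0.018, 0.2865]
tool_rot: [3.137, 0.001, -0.168]
force: [-1.0, -2.8, 5.3]
grip_width: 0.0251
```

Request:
arm_command(
  targets=[
    [0,0,2,0,0,0],
    [0,0,0,0,0,0],
  ],
)

```text
clock: 5.65
position: [0.6164, 0.0183, 0.2865]
tool_rot: [3.137, -0.001, -0.168]
force: [-2.0, -2.8, 0.8]
grip_width: 0.025
```

Request:
arm_command(
  targets=[
    [0,0,0,0,0,0],
    [0,0,0,0,0,0],
    [0,0,0,0,0,0],
    [0,0,-15,0,0,0],
    [0,0,-25,0,0,0],
    [0,0,-25,0,0,0],
    [-10,0,0,0,0,0],
  ],
  grip=65,
)

```text
clock: 6.35
position: [0.6062, 0.0218, 0.3558]
tool_rot: [3.139, 0.001, -0.167]
force: [-0.4, -1.0, -0.2]
grip_width: 0.0553
```

```bash
python3 -c "
from h import *
import pickle
togo(f2w(-.1,0,.3),YAW)
f=get('wrist');pickle.dump(f,open('w3.pkl','wb'));save(f,'w3.png',1.5)
print('ball pred',proj(f,[f2w(.014,.0316,.285)])*1.5)
P=cloud(f);g=f['color'].max(2)
m=(g<80)&(P[...,2]>.22)&(np.hypot(P[...,0]-.616,P[...,1]-.018)<.05);v,u=np.nonzero(m);print(len(u),u.mean()*1.5,v.mean()*1.5,np.nanmax(P[m][:,2]) if len(u) else 0)
pt=[f2w(.115*np.cos(a),.115*np.sin(a),.075) for a in np.radians([50,140,230,320])]
print('pegs@5deg',(proj(f,pt)*1.5).round().tolist())
"
```

```text
t 6.35 pos [0.6062 0.0218 0.3558] rpy [ 3.139e+00  1.000e-03 -1.670e-01] F [-0.4 -1.  -0.2] w 0.0553
tool shift mm [-102.9   34.8   56.1] tool-z turn deg -0.1
ball pred [[406.80328414 336.70571559]]
24393 453.3246218177346 494.12550731767305 0.4308120462690738
pegs@5deg [[466.0, 180.0], [278.0, 197.0], [304.0, 367.0], [472.0, 353.0]]
```

View pics/w3.png

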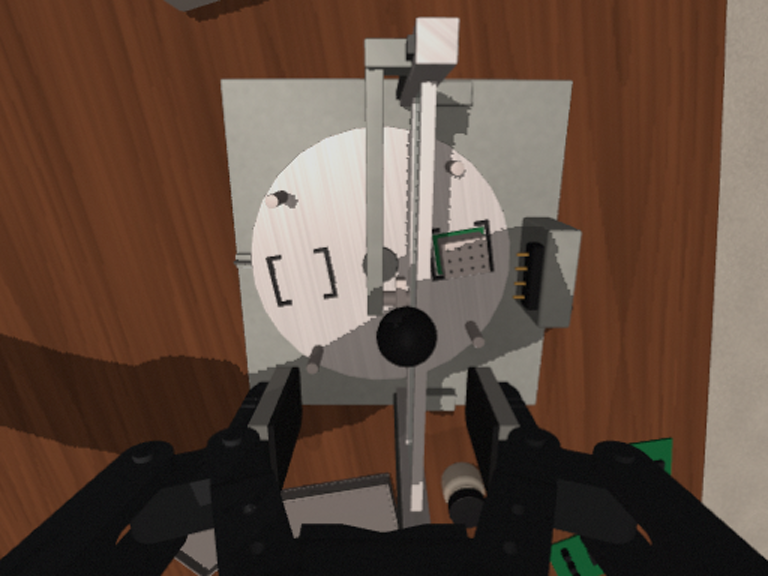

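The ball is at (406,336) with the jaws open, exactly where the hooked position predicts, so the guard is holding by itself. The peg tops are at (455,167), (272,201), (313,367) and (478,342). I fit the turntable angle and axis from these.

```bash
python3 -c "
from h import *
import pickle
f=pickle.load(open('w3.pkl','rb'))
P=onz(f,np.array([(455,167),(272,201),(313,367),(478,342)])/1.5,.075)
m=P.mean(0);print('axis',m.round(4))
F=np.array([w2f(p)-w2f(m) for p in P]);print(np.hypot(F[:,0],F[:,1]).round(4),(np.degrees(np.arctan2(F[:,1],F[:,0]))-[45,135,225,315]).round(1))
# plate edge yaw: left & right edges
E=onz(f,np.array([(222,81),(571,81),(249,404),(537,404)])/1.5,.012);print(E.round(4).tolist(),[np.linalg.norm(E[0]-E[1]),np.linalg.norm(E[1]-E[3])])
"
```

```text
axis [ 0.5979 -0.0074  0.075 ]
[0.1138 0.1138 0.1133 0.1148] [  10.6    9.7 -349.9 -350.6]
[[0.4811, 0.1841, 0.012], [0.8018, 0.1301, 0.012], [0.4199, -0.1516, 0.012], [0.7475, -0.2066, 0.012]] [np.float64(0.32520845162721235), np.float64(0.34109532413373594)]
```

Request:
arm_command(
  targets=[
    [-40,-10,0,0,0,0],
    [-40,-10,0,0,0,0],
    [-25,-8,10,0,0,-8],
    [0,0,25,0,0,-8],
    [0,0,35,0,0,-8],
    [0,0,35,0,0,-8],
    [0,0,30,0,0,-8],
    [0,0,25,0,0,-8],
  ],
  grip=50,
)

```text
clock: 7.2
position: [0.5002, 0.0693, 0.1935]
tool_rot: [3.137, -0.0, 0.703]
force: [1.2, -0.4, -0.1]
grip_width: 0.043
```

```bash
sed -i 's/AX=np.array(\[0.5975,-0.012\])/AX=np.array([0.5977,-0.011])/' h.py
cat >> h.py <<'E'
def peg(phi,z,r=.115):
    a=np.radians(phi);togo(f2w(r*np.cos(a),r*np.sin(a),z),np.radians(phi-90)+YAW)
    p=w2f(bot.observe()["position"]);print("tcp polar r %.4f phi %.1f"%(np.hypot(p[0],p[1]),np.degrees(np.arctan2(p[1],p[0]))%360))
E
python3 -c "
from h import *
peg(145.2,.12)"
```

```text
t 7.2 pos [0.5002 0.0693 0.1935] rpy [ 3.137 -0.     0.703] F [ 1.2 -0.4 -0.1] w 0.043
tool shift mm [11.5  9.4 73.6] tool-z turn deg -5.5
tcp polar r 0.1263 phi 150.0
```

Request:
arm_command(
  targets=[
    [11,10,35,0,0,-5],
    [0,0,30,0,0,0],
    [0,0,0,0,0,0],
  ],
)

```text
clock: 7.5
position: [0.5136, 0.0681, 0.1237]
tool_rot: [3.14, 0.004, 0.8]
force: [-0.3, 0.3, 1.0]
grip_width: 0.0428
```

```bash
python3 -c "
from h import *
peg(145.2,.06)
f=get('wrist');save(f,'w4.png',1.2)
p=[f2w(.115*np.cos(np.radians(145.2)),.115*np.sin(np.radians(145.2)),.075)]
print(proj(f,p)*1.2)"
```

```text
t 7.5 pos [0.5136 0.0681 0.1237] rpy [3.14  0.004 0.8  ] F [-0.3  0.3  1. ] w 0.0428
tool shift mm [ 2.3  0.3 63.7] tool-z turn deg 0.1
tcp polar r 0.1154 phi 146.2
[[308.5599637  280.23661599]]
```

View pics/w4.png

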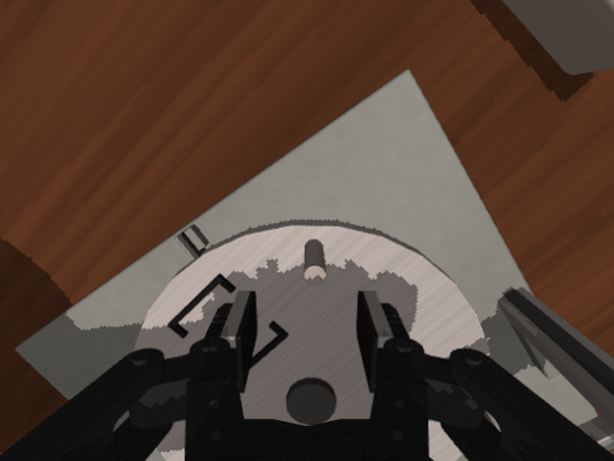

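The peg top is at (315,271), between the fingers at x 250 and 365, about 3 mm right of and 4 mm outward from my prediction. The axis estimate needs that shift when I descend.

Request:
arm_command(
  targets=[
    [4,-4,28,0,0,0],
    [0,0,28,0,0,0],
    [0,0,6,0,0,0],
    [0,0,0,0,0,0],
  ],
)

```text
clock: 7.95
position: [0.518, 0.0747, 0.069]
tool_rot: [3.133, -0.004, 0.797]
force: [0.4, 0.5, -0.1]
grip_width: 0.0429
```

```bash
python3 -c "
from h import *
peg(145.2,.06,.119)"
```

```text
t 7.95 pos [0.518  0.0747 0.069 ] rpy [ 3.133 -0.004  0.797] F [ 0.4  0.5 -0.1] w 0.0429
tool shift mm [-5.8 -2.2  9. ] tool-z turn deg -0.1
tcp polar r 0.1170 phi 142.4
```

Request:
arm_command(
  targets=[
    [-3,-2,8,0,0,0],
    [0,0,0,0,0,0],
    [0,0,0,0,0,0],
    [0,0,0,0,0,0],
  ],
  grip=27,
  grip_force=20,
)

```text
clock: 8.35
position: [0.5163, 0.0738, 0.0649]
tool_rot: [3.129, -0.007, 0.796]
force: [0.3, -0.0, 0.6]
grip_width: 0.023
```

```bash
python3 -c "
from h import *
peg(145.2,.06,.117)"
```

```text
t 8.35 pos [0.5163 0.0738 0.0649] rpy [ 3.129 -0.007  0.796] F [ 0.3 -0.   0.6] w 0.023
tool shift mm [-3.9  0.4  4.9] tool-z turn deg -0.1
tcp polar r 0.1175 phi 143.3
```

Request:
arm_command(
  targets=[
    [-16,1,0,0,0,-8],
    [-16,1,0,0,0,-8],
    [-16,1,0,0,0,-8],
    [-16,1,0,0,0,-8],
    [-16,1,0,0,0,-8],
  ],
)

```text
clock: 8.85
position: [0.4847, 0.0034, 0.0671]
tool_rot: [3.123, 0.001, 1.522]
force: [0.1, 0.6, -1.5]
grip_width: 0.0231
```

```bash
python3 -c "
from h import *
peg(225,.06,.115)
print(bot.observe()['qpos'].round(2))"
```

```text
t 8.85 pos [0.4847 0.0034 0.0671] rpy [3.123e+00 1.000e-03 1.522e+00] F [ 0.1  0.6 -1.5] w 0.0231
tool shift mm [-80.2  23.3   7.5] tool-z turn deg -38.3
tcp polar r 0.1140 phi 182.2
[ 0.41  0.7  -0.73  2.08  0.8   0.65  0.65]
```

Request:
arm_command(
  targets=[
    [-16,1,1,0,0,-7],
    [-16,1,1,0,0,-7],
    [-16,1,1,0,0,-7],
    [-16,1,1,0,0,-7],
    [-16,1,0,0,0,-7],
    [-14,1,0,0,0,-7],
    [0,0,0,0,0,0],
  ],
)

```text
clock: 9.55
position: [0.5154, -0.0904, 0.066]
tool_rot: [3.128, 0.016, 2.285]
force: [-0.2, 0.7, -0.9]
grip_width: 0.0226
```

```bash
python3 -c "
from h import *
peg(229,.06,.115)
print(bot.observe()['qpos'].round(2))"
```

```text
t 9.55 pos [ 0.5154 -0.0904  0.066 ] rpy [3.128 0.016 2.285] F [-0.2  0.7 -0.9] w 0.0226
tool shift mm [ 8.9 -0.9  5.9] tool-z turn deg 1.4
tcp polar r 0.1143 phi 233.4
[ 0.69  0.8  -0.9   1.98  0.91  0.8   1.55]
```

Request:
arm_command(
  targets=[
    [0,0,-30,0,0,0],
    [0,0,-35,0,0,0],
    [16,1,0,0,0,8],
    [16,1,0,0,0,8],
    [16,1,0,0,0,8],
    [16,1,0,0,0,8],
    [16,1,0,0,0,8],
    [16,1,0,0,0,8],
  ],
  grip=50,
)

```text
clock: 10.35
position: [0.4844, 0.0045, 0.134]
tool_rot: [3.119, -0.002, 1.384]
force: [-0.3, 0.4, -0.3]
grip_width: 0.0431
```

Request:
arm_command(
  targets=[
    [16,1,0,0,0,8],
    [16,1,0,0,0,8],
    [16,1,0,0,0,8],
    [16,1,0,0,0,8],
    [8,0,0,0,0,4],
    [0,0,0,0,0,0],
  ],
)

```text
clock: 10.95
position: [0.5172, 0.0755, 0.1371]
tool_rot: [3.123, -0.019, 0.703]
force: [0.3, -0.6, -0.0]
grip_width: 0.0426
```

```bash
python3 -c "
from h import *
peg(140.5,.12,.117)
f=get('wrist');b=get('top');a=get('scene')
import pickle;pickle.dump((a,b,f),open('f5.pkl','wb'))
h=lambda x,s:cv2.resize(x['color'][:,:,::-1],None,fx=s,fy=s)
p=f2w(.115*np.cos(np.radians(140.5)),.115*np.sin(np.radians(140.5)),.075)
print('peg pred wrist',proj(f,[p])*.75,'top',(proj(b,[p])-[140,60])*2.4)
cv2.imwrite('pics/m5.png',np.hstack([h(f,.75),cv2.resize(b['color'][60:180,140:300][:,:,::-1],(384,288))]))"
```

```text
t 10.95 pos [0.5172 0.0755 0.1371] rpy [ 3.123 -0.019  0.703] F [ 0.3 -0.6 -0. ] w 0.0426
tool shift mm [ 3.6  0.8 17.2] tool-z turn deg -0.7
tcp polar r 0.1182 phi 142.4
peg pred wrist [[193.42070401 170.58367263]] top [[123.16127455 287.57579352]]
```

View pics/m5.png

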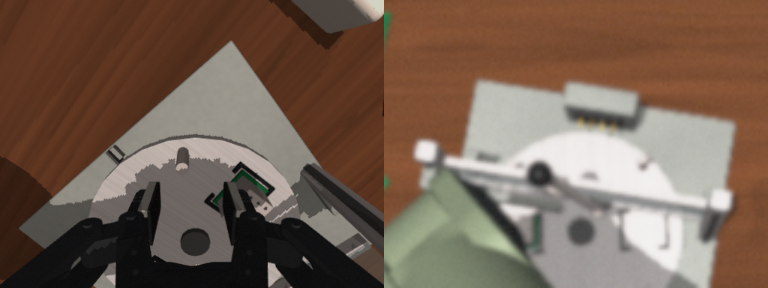

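The left half (wrist view) shows the peg top at (182,167) between the pads at x 153 and 232, and the module in its nest at (245,190). The top view agrees, with the module nest at about 100°.

Request:
arm_command(
  targets=[
    [-6,-2,26,0,0,0],
    [0,0,26,0,0,0],
    [0,0,22,0,0,0],
    [0,0,0,0,0,0],
  ],
)

```text
clock: 11.5
position: [0.5116, 0.0686, 0.0614]
tool_rot: [3.123, -0.019, 0.708]
force: [-0.8, -0.5, 0.7]
grip_width: 0.0427
```

```bash
python3 -c "
from h import *
peg(145,.062,.117)"
```

```text
t 11.5 pos [0.5116 0.0686 0.0614] rpy [ 3.123 -0.019  0.708] F [-0.8 -0.5  0.7] w 0.0427
tool shift mm [ 3.6 -0.1 -0.6] tool-z turn deg -5.0
tcp polar r 0.1173 phi 146.7
```

Request:
arm_command(
  targets=[
    [2,0,0,0,0,-4],
    [0,0,0,0,0,0],
    [0,0,0,0,0,0],
    [-16,1,0,0,0,-8],
    [-16,1,0,0,0,-8],
    [-16,1,0,0,0,-8],
    [-16,1,0,0,0,-8],
    [-16,1,0,0,0,-8],
  ],
  grip=27,
)

```text
clock: 12.3
position: [0.4796, -0.0021, 0.0665]
tool_rot: [3.108, -0.001, 1.494]
force: [0.4, 1.6, -0.3]
grip_width: 0.0231
```

```bash
python3 -c "
from h import *
peg(225,.062,.115)"
```

```text
t 12.3 pos [ 0.4796 -0.0021  0.0665] rpy [ 3.108e+00 -1.000e-03  1.494e+00] F [ 0.4  1.6 -0.3] w 0.0231
tool shift mm [-73.7  30.1   5.4] tool-z turn deg -39.9
tcp polar r 0.1185 phi 185.1
```

Request:
arm_command(
  targets=[
    [-15,2,0,0.4,0,-8],
    [-15,2,0,0.4,0,-8],
    [-15,2,1,0.4,0,-8],
    [-15,2,1,0.4,0,-8],
    [-11,1,1,0.4,0,-6],
    [0,0,0,0,0,0],
  ],
)

```text
clock: 12.9
position: [0.5018, -0.0759, 0.0682]
tool_rot: [-3.135, 0.013, 2.175]
force: [-0.2, 0.7, -0.1]
grip_width: 0.0233
```

```bash
python3 -c "
from h import *
peg(225,.062,.115)"
```

```text
t 12.9 pos [ 0.5018 -0.0759  0.0682] rpy [-3.135  0.013  2.175] F [-0.2  0.7 -0.1] w 0.0233
tool shift mm [-2.8  0.9  6.2] tool-z turn deg -0.9
tcp polar r 0.1158 phi 223.6
```

Request:
arm_command(
  targets=[
    [0,0,0,0,0,0],
    [0,0,0,0,0,0],
    [0,0,0,0,0,0],
    [-3,1,0,0,0,-1],
    [0,0,0,0,0,0],
  ],
  grip=0,
  grip_force=20,
)

```text
clock: 13.4
position: [0.5024, -0.077, 0.0686]
tool_rot: [-3.133, 0.013, 2.184]
force: [1.5, -0.0, -3.6]
grip_width: 0.0108
```

```bash
python3 -c "
from h import *
peg(225,.062,.115)"
```

```text
t 13.4 pos [ 0.5024 -0.077   0.0686] rpy [-3.133  0.013  2.184] F [ 1.5 -0.  -3.6] w 0.0108
tool shift mm [-1.6  1.   6.7] tool-z turn deg -0.4
tcp polar r 0.1159 phi 224.2
```

Request:
arm_command(
  targets=[
    [0,0,0,0,0,0],
    [0,0,0,0,0,0],
    [0,0,-30,0,0,0],
    [0,0,-40,0,0,0],
    [11,11,-20,0,0,8],
    [13,9,-20,0,0,8],
    [14,7,0,0,0,8],
    [15,5,0,0,0,8],
  ],
  grip=50,
)

```text
clock: 14.2
position: [0.5124, -0.0112, 0.1832]
tool_rot: [3.139, 0.014, 1.606]
force: [0.2, -0.7, -0.8]
grip_width: 0.0428
```

Request:
arm_command(
  targets=[
    [15,2,0,0,0,8],
    [13,0,0,0,0,4],
    [0,0,0,0,0,0],
    [0,0,0,0,0,0],
  ],
  grip=80,
)

```text
clock: 14.6
position: [0.5161, 0.0207, 0.1846]
tool_rot: [3.132, 0.012, 1.389]
force: [0.5, 0.0, 0.3]
grip_width: 0.0682
```

```bash
python3 -c "
from h import *
togo(f2w(-.08,0,.18),YAW+np.pi/2)
f=get('wrist');import pickle;pickle.dump(f,open('w6.pkl','wb'));save(f,'w6.png',1.56)
for n,p in dict(mark=f2w(-.08,0,.03),mod=f2w(-.08,0,.066),ptr=f2w(-.138,0,.028),ax=f2w(0,0,.03)).items():print(n,proj(f,[p])*1.56)
"
```

```text
t 14.6 pos [0.5161 0.0207 0.1846] rpy [3.132 0.012 1.389] F [0.5 0.  0.3] w 0.0682
tool shift mm [-17.7   5.9   4.9] tool-z turn deg -1.0
mark [[369.6907975  296.89824558]]
mod [[365.12779254 316.41091369]]
ptr [[366.35002914 198.92845561]]
ax [[374.04850035 413.31754852]]
```

View pics/w6.png

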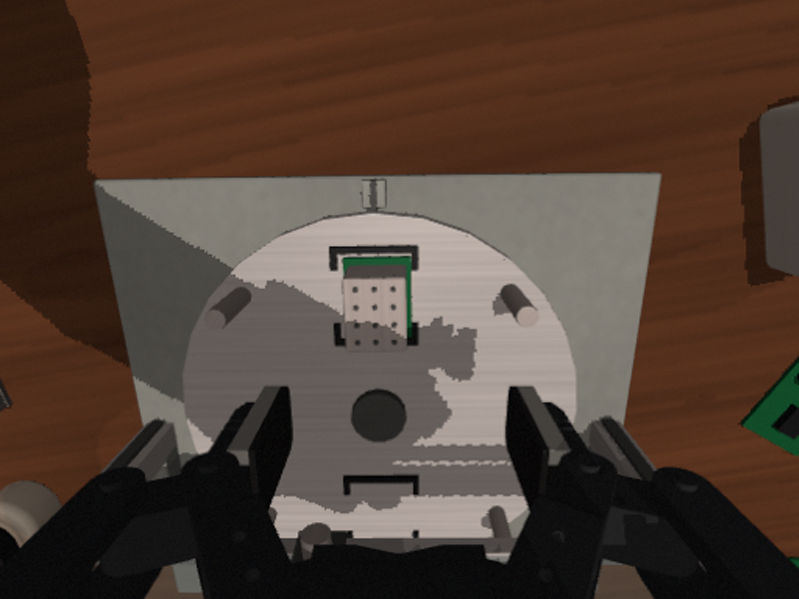

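The pointer is at (374,195) and the hub at (379,415). The nest rims are centred at (374,248) and (376.5,340), within about 0.5 mm of the pointer-hub line. The module's can top spans x 343–409 and y 277–351.

```bash
python3 -c "
from h import *
import pickle
f=pickle.load(open('w6.pkl','rb'))
A=onz(f,np.array([(374,195)])/1.56,.028)[0];H=onz(f,np.array([(379,415)])/1.56,.032)[0]
n=onz(f,np.array([(330,247),(418,247),(418,345),(334.5,345)])/1.56,.034);N=n.mean(0)
can=onz(f,np.array([(343,277),(409,277),(407,351),(344,351)])/1.56,.066)
print('ptr',A,'hub',H,'dist',np.linalg.norm((A-H)[:2]))
print('nest',N,'r',np.linalg.norm((N-H)[:2]),[np.linalg.norm(n[i]-n[i-1]).round(4) for i in range(4)])
ang=lambda p:np.degrees(np.arctan2(-(p-H)[1],-(p-H)[0]));print('dir ptr',ang(A),'nest',ang(N))
print('can',can.mean(0),[np.linalg.norm(can[i]-can[i-1]).round(4) for i in range(4)])
e=can[0]+can[1]-can[2]-can[3];print('can axis deg',np.degrees(np.arctan2(-e[1],-e[0])))
"
```

```text
ptr [0.46020635 0.0164102  0.028     ] hub [ 0.59835409 -0.00770676  0.032     ] dist 0.14023703327683376
nest [0.51866017 0.00574058 0.034     ] r 0.0808204904055711 [np.float64(0.0612), np.float64(0.0509), np.float64(0.061), np.float64(0.0516)]
dir ptr -9.902539919700509 nest -9.577714991639747
can [0.51897443 0.00787144 0.066     ] [np.float64(0.0418), np.float64(0.0344), np.float64(0.0417), np.float64(0.0345)]
can axis deg -11.639007778899689
```

Request:
arm_command(
  targets=[
    [-12,5,35,0,0,0],
    [0,0,40,0,0,0],
    [0,0,0,0,0,0],
  ],
)

```text
clock: 14.95
position: [0.5204, 0.0043, 0.1087]
tool_rot: [3.13, 0.012, 1.391]
force: [-0.9, 0.0, 1.1]
grip_width: 0.0683
```

```bash
sed -i 's/AX=np.array(\[0.5977,-0.011\])/AX=np.array([0.598,-0.0077])/' h.py; python3 -c "
from h import *
togo([.519,.0079,.054],np.radians(79.4))
f=get('wrist');save(f,'w7.png',1)
import pickle;pickle.dump(f,open('w7.pkl','wb'))
g=f['color'].astype(int)
can=[[.519,.0079,.066]];print(proj(f,can))
P=cloud(f);m=(abs(P[...,2]-.066)<.006)&(np.hypot(P[...,0]-.519,P[...,1]-.008)<.04)
v,u=np.nonzero(m);print(len(u),P[m].mean(0),P[m].min(0),P[m].max(0))
r=cv2.minAreaRect(P[m][:,:2].astype(np.float32)*1000);print(r)"
```

```text
t 14.95 pos [0.5204 0.0043 0.1087] rpy [3.13  0.012 1.391] F [-0.9  0.   1.1] w 0.0683
tool shift mm [ 3.9 -2.6 54.6] tool-z turn deg 0.3
[[259.5829872  232.24987347]]
3760 [0.51782685 0.00733655 0.064941  ] [ 0.49617274 -0.01269539  0.06008395] [0.54296116 0.02689346 0.06739351]
((519.6302490234375, 6.977653503417969), (34.097625732421875, 42.65559005737305), 80.389404296875)
```

Request:
arm_command(
  targets=[
    [3,-2,20,0.6,-0.6,-0.6],
    [0,0,20,0,0,0],
    [0,0,12,0,0,0],
    [0,0,0,0,0,0],
  ],
)

```text
clock: 15.4
position: [0.5235, 0.0061, 0.064]
tool_rot: [3.132, 0.021, 1.402]
force: [-0.1, -0.7, -0.1]
grip_width: 0.0681
```

```bash
python3 -c "
from h import *
togo([.5195,.0074,.054],np.radians(80.2))"
```

```text
t 15.4 pos [0.5235 0.0061 0.064 ] rpy [3.132 0.021 1.402] F [-0.1 -0.7 -0.1] w 0.0681
tool shift mm [ 0.8 -4.3  9.9] tool-z turn deg 0.1
```

Request:
arm_command(
  targets=[
    [1,-4,9,0.5,1.2,0],
    [0,0,0,0,0,0],
  ],
)

```text
clock: 15.6
position: [0.5205, 0.0075, 0.0565]
tool_rot: [3.139, -0.002, 1.402]
force: [-0.7, 0.6, 0.2]
grip_width: 0.0685
```

```bash
python3 -c "
from h import *
togo([.5195,.0074,.054],np.radians(80.2))"
```

```text
t 15.6 pos [0.5205 0.0075 0.0565] rpy [ 3.139e+00 -2.000e-03  1.402e+00] F [-0.7  0.6  0.2] w 0.0685
tool shift mm [-0.3 -1.   2.5] tool-z turn deg 0.1
```

Request:
arm_command(
  targets=[
    [0,0,1,0,0,0],
    [0,0,0,0,0,0],
    [0,0,0,0,0,0],
    [0,0,0,0,0,0],
    [0,0,0,0,0,0],
    [0,0,0,0,0,0],
  ],
  grip=0,
  grip_force=35,
)

```text
clock: 16.2
position: [0.5213, 0.0072, 0.0572]
tool_rot: [3.137, -0.002, 1.401]
force: [0.8, 0.2, -1.1]
grip_width: 0.0339
```

Request:
arm_command(
  targets=[
    [0,0,-5,0,0,0],
    [0,0,-8,0,0,0],
    [0,0,-20,0,0,0],
    [0,0,-30,0,0,0],
    [0,0,-30,0,0,0],
    [0,0,-30,0,0,0],
    [0,0,0,0,0,0],
  ],
)

```text
clock: 16.9
position: [0.52, 0.0083, 0.1875]
tool_rot: [3.138, -0.003, 1.404]
force: [0.5, -1.0, -2.5]
grip_width: 0.0332
```

```bash
python3 -c "
from h import *
togo([.4836,-.3452,.2])
a=get('scene');b=get('top')
import pickle;pickle.dump((a,b),open('f8.pkl','wb'))
# tray by colour+height
for n,f in(('top',b),):
    P=cloud(f);g=f['color'].astype(int)
    m=((g.max(2)-g.min(2)<28)&(g.min(2)>80)&(P[...,0]>.37)&(P[...,0]<.6)&(P[...,1]<-.26)&(P[...,1]>-.44)&(P[...,2]>.001)&(P[...,2]<.04)).astype(np.uint8)
    k=max(cv2.findContours(m,0,1)[0],key=cv2.contourArea);W=onz(f,k.reshape(-1,2),.022)[:,:2]*1000
    print(cv2.minAreaRect(W.astype(np.float32)))
"
```

```text
t 16.9 pos [0.52   0.0083 0.1875] rpy [ 3.138e+00 -3.000e-03  1.404e+00] F [ 0.5 -1.  -2.5] w 0.0332
tool shift mm [-354.6   23.   -13.5] 
((484.1378479003906, -343.06585693359375), (158.14430236816406, 121.53722381591797), 1.9565211534500122)
```

Request:
arm_command(
  targets=[
    [-30,-15,0,0,0,0],
    [-45,-10,0,0,0,0],
    [-45,0,0,0,0,0],
    [-45,0,0,0,0,0],
    [-45,5,0,0,0,0],
    [-45,10,0,0,0,0],
    [-40,15,0,0,0,0],
    [-20,8,0,0,0,0],
  ],
)

```text
clock: 17.8
position: [0.4735, -0.3124, 0.1756]
tool_rot: [-3.131, -0.006, 1.411]
force: [0.7, -0.4, -1.0]
grip_width: 0.0334
```

```bash
python3 -c "
from h import *
togo([.484,-.344,.06]);print(bot.observe()['qpos'].round(2))"
```

```text
t 17.8 pos [ 0.4735 -0.3124  0.1756] rpy [-3.131 -0.006  1.411] F [ 0.7 -0.4 -1. ] w 0.0334
tool shift mm [-30.2  16.6 115.3] 
[ 1.04  0.65 -0.82  1.78  0.55  0.97  1.41]
```

Request:
arm_command(
  targets=[
    [-28,15,25,-0.6,-0.3,0],
    [0,0,35,0,0,0],
    [0,0,30,0,0,0],
    [0,0,0,0,0,0],
  ],
)

```text
clock: 18.2
position: [0.4813, -0.3468, 0.0775]
tool_rot: [-3.137, -0.002, 1.406]
force: [0.7, -0.2, -1.0]
grip_width: 0.0332
```

```bash
python3 -c "
from h import *
togo([.484,-.344,.034])
f=get('wrist');save(f,'w8.png',1.2)"
```

```text
t 18.2 pos [ 0.4813 -0.3468  0.0775] rpy [-3.137e+00 -2.000e-03  1.406e+00] F [ 0.7 -0.2 -1. ] w 0.0332
tool shift mm [ 3.2  2.5 43.5]
```

View pics/w8.png

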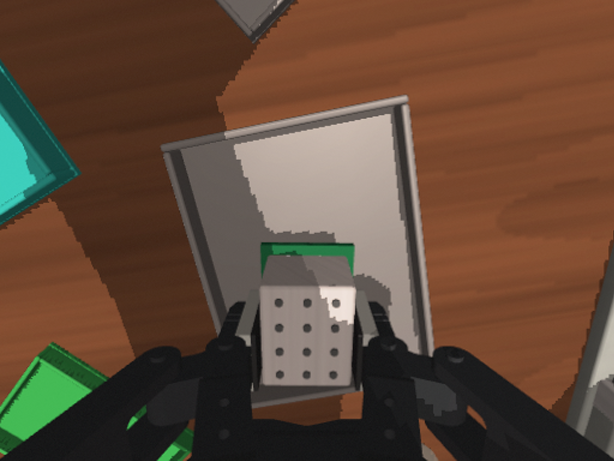

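The module is held level at (307,320), over the middle of the grey tray. I lower it now.

Request:
arm_command(
  targets=[
    [3,2,18,-0.2,0,0],
    [0,0,15,0,0,0],
    [0,0,5,0,0,0],
    [0,0,0,0,0,0],
  ],
)

```text
clock: 18.65
position: [0.4864, -0.3439, 0.044]
tool_rot: [3.138, -0.0, 1.408]
force: [0.1, 0.7, -0.7]
grip_width: 0.0336
```

```bash
python3 -c "
from h import *
togo([.484,-.344,.0312])"
```

```text
t 18.65 pos [ 0.4864 -0.3439  0.044 ] rpy [ 3.138 -0.     1.408] F [ 0.1  0.7 -0.7] w 0.0336
tool shift mm [-0.5 -2.4 12.7]
```

Request:
arm_command(
  targets=[
    [0,0,4,0.2,0,0],
    [0,0,4,0,0,0],
    [0,0,3,0,0,0],
    [0,0,0,0,0,0],
  ],
)

```text
clock: 19.05
position: [0.4873, -0.3447, 0.0344]
tool_rot: [3.14, 0.001, 1.407]
force: [0.0, -1.0, -1.2]
grip_width: 0.0337
```

Request:
arm_command(
  targets=[
    [0,0,2,0,0,0],
    [0,0,0,0,0,0],
  ],
)

```text
clock: 19.25
position: [0.4873, -0.3448, 0.0324]
tool_rot: [3.14, 0.001, 1.407]
force: [-0.1, -0.4, 0.3]
grip_width: 0.0334
```

Request:
arm_command(
  targets=[
    [0,0,1,0,0,0],
    [0,0,0,0,0,0],
  ],
)

```text
clock: 19.45
position: [0.4874, -0.3448, 0.0314]
tool_rot: [3.139, 0.001, 1.407]
force: [0.4, 0.8, -1.5]
grip_width: 0.0333
```

Request:
arm_command(
  targets=[
    [0,0,1,0,0,0],
    [0,0,0,0,0,0],
  ],
)

```text
clock: 19.65
position: [0.4875, -0.345, 0.0309]
tool_rot: [3.139, 0.002, 1.407]
force: [0.4, 0.8, -1.0]
grip_width: 0.0334
```

Request:
arm_command(
  targets=[
    [0,0,1,0,0,0],
    [0,0,0,0,0,0],
  ],
)

```text
clock: 19.85
position: [0.4876, -0.3451, 0.031]
tool_rot: [3.139, 0.003, 1.407]
force: [-0.0, -0.8, -0.5]
grip_width: 0.0334
```

Request:
arm_command(
  targets=[
    [0,0,1,0,0,0],
    [0,0,0,0,0,0],
  ],
)

```text
clock: 20.05
position: [0.4878, -0.3452, 0.0309]
tool_rot: [3.139, 0.003, 1.407]
force: [0.1, 0.0, -0.9]
grip_width: 0.0333
```

The height has stalled at the expected contact value of 0.031, so I release.

Request:
arm_command(
  targets=[
    [0,0,0,0,0,0],
    [0,0,0,0,0,0],
    [0,0,0,0,0,0],
    [0,0,0,0,0,0],
    [0,0,-8,0,0,0],
    [0,0,-20,0,0,0],
    [0,0,-35,0,0,0],
    [0,0,-45,0,0,0],
  ],
  grip=52,
)

```text
clock: 20.85
position: [0.4853, -0.3431, 0.1378]
tool_rot: [-3.137, -0.001, 1.408]
force: [0.3, -1.0, 0.9]
grip_width: 0.0446
```

Request:
arm_command(
  targets=[
    [-30,-10,-45,0,0,0],
    [-40,-20,-40,0,0,0],
    [-40,-20,0,0,0,0],
    [-40,-20,0,0,0,0],
    [-40,-20,0,0,0,0],
    [0,0,0,0,0,0],
  ],
)

```text
clock: 21.45
position: [0.3701, -0.5139, 0.2258]
tool_rot: [3.137, 0.005, 1.413]
force: [-0.3, 0.4, -0.8]
grip_width: 0.0444
```

```bash
python3 -c "
from h import *
togo([.484,-.344,.2])
a=get('scene');b=get('top')
import pickle;pickle.dump((a,b),open('f9.pkl','wb'))
h=lambda f,x0,y0,x1,y1,w,hh:cv2.resize(f['color'][y0:y1,x0:x1][:,:,::-1],(w,hh),interpolation=cv2.INTER_CUBIC)
cv2.imwrite('pics/fin.png',np.hstack([h(a,150,120,350,320,400,400),h(b,150,80,360,290,400,400)]))
P=cloud(b);m=(P[...,2]>.025)&(P[...,2]<.055)&(abs(P[...,0]-.485)<.05)&(abs(P[...,1]+.345)<.04)
print(m.sum(),np.median(P[m],0),cv2.minAreaRect(P[m][:,:2].astype(np.float32)*1000))
print('top px: hub,ptr,mark',((proj(b,[f2w(0,0,.03),f2w(-.138,0,.028),f2w(-.08,0,.03)])-[150,80])*400/210).round().tolist(),'ball',((proj(b,[f2w(.014,.0316,.285)])-[150,80])*400/210).round(),((proj(a,[f2w(.014,.0316,.285)])-[150,120])*2).round())"
```

```text
t 21.45 pos [ 0.3701 -0.5139  0.2258] rpy [3.137 0.005 1.413] F [-0.3  0.4 -0.8] w 0.0444
tool shift mm [185.7  85.8  25.4] 
168 [ 0.48781219 -0.34531989  0.03853504] ((488.15679931640625, -345.9657897949219), (35.272552490234375, 41.990203857421875), 79.97418975830078)
top px: hub,ptr,mark [[135.0, 146.0], [121.0, 231.0], [127.0, 195.0]] ball [[98. 99.]] [[195. 155.]]
```

View pics/fin.png

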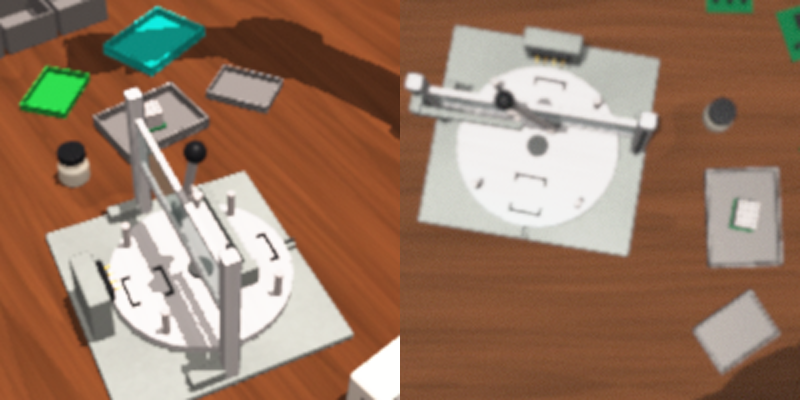

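The final picture shows the module flat in the grey tray at (745,214), with its top at about 0.039 m. The guard is still up, with the ball at (195,152). The nest brackets are centred at about (527,195), which is on the mark.

```bash
python3 -c "
from h import *
bot.job_done();print(bot.observe()['clock'])"
```

```text
the job is handed in; nothing more can be done
the job is handed in; nothing more can be done
```

The job is handed in at about 21.5 s of the 72 s allowed. The guard is hooked up on its pin, the nest is at the pointer, and the module is sitting in the larger grey tray.

I lifted the guard by its ball to about 0.097 m, leaned the bar 0.35 rad and lowered the slot over the pin. It made contact at the predicted height. I then turned the disc about 170° by its pegs in two pushes, lifted the module out across its 34 mm sides and set it down in the tray.

**Last checks:**
- **Guard:** the ball sits within about 3 px of its predicted hooked position, with the robot well away.
- **Nest:** before I took the module out, it was about 0.3° from the pointer line. After handover of the module, it lay within a pixel of the mark in the final picture.
- **Module:** it lies flat at (0.488, -0.345), near the tray's centre, and its measured top is 0.039 m against 0.040 m expected.
- **Bystanders:** the jar looks undisturbed in the final picture. The meter and spare board were outside or at the edge of that picture, so I did not recheck them; the arm never went near them.

**Disagreements:**
- The top camera and the wrist camera put the turntable axis about 4 mm apart in y. I used the wrist camera's value for the final alignment and the grasp.
- When I set the module down, the force reading showed no clear contact. I judged contact from the height stalling at the expected 0.031 m.

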